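Pack the wash basket after a viscosity test

TASK

Pack the used ware into the blue-green wash basket: stand the low wide open beaker upright on the basket's floor, with the tall narrow open beaker nested upright right down to the bottom of it, and lay the spatula flat on the basket's floor beside them, wholly inside the basket. Set everything down gently instead of dropping it, keep both beakers from being tipped over, and leave the amber jar and the lidded cream jar standing where they are.

Things in the scene. Friction and masses are not known exactly. Their poses are not given: they have to be found in the camera images.
- basket: Loose blue-green plastic wash basket, open on top with slatted sides, standing on the bench, about 0.9 kg. Outside 202 (its x) x 292 (its y) x 60 mm high; walls 6 mm, floor 6 mm thick and solid, inside 190 x 280 mm, with a 12 mm square post in each inner corner. Origin: centre of its underside; z up, y along its long side.
- low_beaker: Low wide white plastic beaker, open on top, about 90 g, 70 mm high. Slightly tapered: outside diameter 62 mm at the foot, 68 mm at the rim; wall 3 mm, bottom 4 mm thick. Stands upright on the bench at the start. Origin: centre of its underside, z up its axis.
- tall_beaker: Tall narrow white plastic beaker, open on top, about 80 g, 100 mm high. Slightly tapered: outside diameter 44 mm at the foot, 50 mm at the rim; wall 3 mm, bottom 4 mm thick. Stands upright on the bench at the start; nested in the low beaker it stands out 34 mm above that one's rim. Origin: centre of its underside, z up its axis.
- spatula: Mixing spatula lying flat on the bench, 180 mm long along its x, about 70 g. White plastic handle 16 mm wide (y) and 14 mm high from x = -90 to +25 mm; then a thin steel neck; steel blade 34 mm wide and 3 mm thick from x = +40 to +90 mm. It balances near x = -13 mm. Origin: middle of its length, on its underside; z up.
- handle_end (a point): End of the spatula's handle (spatula frame x = -90 mm, 7 mm above its underside).
- blade_end (a point): End of the spatula's blade (spatula frame x = +90 mm, 1.5 mm above its underside).
- amber_jar: Bystander: closed amber glass jar with black cap, 58 mm across, 85 mm high, loose. Leave it alone. Origin: centre of its underside.
- cream_jar: Bystander: low white jar with a flat screw lid (closed on top), 66 mm across, 52 mm high, loose. Leave it alone. Origin: centre of its underside.
Things that resemble listed ones, but are neither listed nor needed, are in the scene too. What is shaped like the tall_beaker but purple or yellow is not meant.

How it is judged (in metres and radians):
At the end, for the whole second after the job is handed in: Basket level on the bench; low beaker upright (0.1 rad), foot within 6 mm of the basket floor; tall beaker upright (0.12 rad) inside it, feet less than 10 mm apart in height, axes within 10 mm; both spatula ends inside the walls, under 32 mm above the basket's underside; all at rest (x of low_beaker in the frame of basket between -0.065 and 0.065 m and y of low_beaker in the frame of basket between -0.11 and 0.11 m and z of low_beaker in the frame of basket between 0 and 0.012 m and angle between low_beaker's own z axis and vertical below 0.1 rad and horizontal distance between tall_beaker and low_beaker below 0.01 m and z of tall_beaker in the frame of low_beaker between 0 and 0.01 m and angle between tall_beaker's own z axis and vertical below 0.12 rad and x of handle_end in the frame of basket between -0.097 and 0.097 m and y of handle_end in the frame of basket between -0.142 and 0.142 m and z of handle_end in the frame of basket between 0 and 0.032 m and x of blade_end in the frame of basket between -0.097 and 0.097 m and y of blade_end in the frame of basket between -0.142 and 0.142 m and z of blade_end in the frame of basket between 0 and 0.032 m and angle between basket's own z axis and vertical below 0.05 rad and height (world z) of basket below 0.006 m and linear speed of each of low_beaker, tall_beaker, spatula, basket below 0.02 m/s); the robot touches nothing.
It fails at once if the amber jar or the cream jar is shifted by more than 30 mm (distance of any of amber_jar, cream_jar from where it was at the start of the episode above 0.03 m).
It fails at once if a beaker is tipped over (beyond 1 rad) (angle between any of low_beaker, tall_beaker's own z axis and vertical above 1 rad).
It fails at once if a beaker or the spatula is dropped (falls freely at over 0.7 m/s, that is by more than about 25 mm) ((contact force between low_beaker and anything else below 0.2 N and linear speed of low_beaker above 0.7 m/s) or (contact force between tall_beaker and anything else below 0.2 N and linear speed of tall_beaker above 0.7 m/s) or (contact force between spatula and anything else below 0.2 N and linear speed of spatula above 0.7 m/s)).
It fails at once if a beaker or the spatula is pressed against the basket, or one beaker against the other, with more than 40 N (contact force between any of low_beaker, tall_beaker, spatula and basket above 40 N or contact force between tall_beaker and low_beaker above 40 N).
It also fails if it takes over 70 s, if anything falls off the work surface, if the arm or the gripper's body presses on something with over 40 N, if the wrist force passes 120 N, or if a joint passes its speed limit or range.

ROBOT

A 6-joint arm with a two-finger parallel gripper is mounted at the origin on the work surface. World frame = base frame: x ahead of the robot, y to its left, z up, the work surface at z = 0. Lengths are in m, angles in degrees, forces in N, time in s.
With the tool pointing down it reaches from about 0.4 to 0.825 m from the base axis. Payload 7 kg.
Tool frame: the origin (TCP) lies at the centre of the arm's flange, where the gripper is bolted on; the fingertips stand 178 mm ahead of it and the grasp point (between the pads) lies 159 mm ahead of it; z points along the fingers, y is the line along which they close (so a half turn about z gives the same grasp; the last joint's range is limited). The gripper opens to 88 mm and grips with 3 to 60 N. Pads are 19 mm wide; open, the fingers measure 130 mm over their backs; the gripper's body (78 mm by 193 mm) begins 47 mm behind the grasp point.
Start: joints at [-58.608, 20.546, 0.682, 0, -70.136, -16.507], TCP at [0.173, -0.652, 0.405] pointing down, gripper open.
Joint ranges: [-176.03, 176.03], [-82.01, 121.73], [-58.28, 71.71], [-173.87, 95.51], [-174.79, -0.11], [-173.66, 173.66]. Speed limits (degrees/s): [136.94, 136.94, 172.46, 180, 180, 180].

INTERFACE

Orientations are given as [roll, pitch, yaw] about the fixed x, y, z axes, in that order (R = Rz(yaw) Ry(pitch) Rx(roll)).
In Python, from plant import telemetry, snapshot, workorder, nets gives the robot as it stands.
- The arm moves only by the shell command python3 -m creep 'ROWS'. ROWS is JSON, a list that holds one entry, the list of rows, each a list of 5 numbers: the shift along the tool's x, y, z normalised to -1 to 1, where 1 is 0.2 m, then the turn about the tool's z normalised to -1 to 1, where 1 is pi/2 rad, then the opening, from 0 (shut) to 1 (fully open). In form: [[[x, y, z, spin, hand], ...]]. A call has 1 to 8 rows; each row shifts and turns the commanded pose from where the row before left it, along the tool's axes as they then stand; what a row does not reach is not made up. A row lasts 1/12 s, in which the tool goes at most 41.7 mm and 7.16 degrees, less where a joint would pass 70% of its speed; a pose out of reach is approached as far as the arm can. A call with a number of a shift or a turn outside -1 to 1 is refused whole. A call with a gripper value outside its range is refused whole. The fingers move at their own pace and stop on an object; the grip force is fixed at half the most. Time passes only in rows, so rows that do not move let the fingers close. It gives the time, the measured TCP pose, the force, the opening and the grip force at its end, in the units of the state.
- telemetry.get_obs(): the state, without advancing time (a new reading comes with each control period).
- snapshot(name): name is "scene" or "side" or "wrist"; returns a dict with "frame" (420x560x3 uint8, red, green, blue), "fx", "fy", "cx", "cy" (pixels), "k1" (the pictures are not rectified: a ray, as slopes to the right and down, at radius r is drawn at 1 + k1 r^2 times it, then the intrinsics apply), "rvec" (rotation vector, rad) and "tvec" (3), from world to camera coordinates, as OpenCV has them; the wrist camera has in their place "mount" (4x4, takes a point from camera to tool coordinates, whose origin is the TCP and whose axes are the flange's). Camera axes: x right, y down, z forward; pixel columns grow to the right and rows downward; lengths in m; the calibration is good to about 2 mm. A picture is of the moment at which its call begins: read the wrist's pose just before it. There is no depth.
- workorder.close_job(): hands the job in; it is judged then, once.
Trained networks look in a picture, given as the dict that the camera call returned (one of the last four; its "shot" number tells which), for a name from the list of things; names that differ only in an ending like _2 or _b are one class to them, and where a whole thing is asked for, a point or a joint stands for the part that bears it (a point fixed in the world has none). Each returns a list of dicts, best first, with "confidence" (0 to 1); they miss things now and then, are a little off and sometimes report something else, mostly with a low value. They report only what shows in the picture. A call takes as long as a camera call. They do not tell look-alikes from the thing itself.
- nets.find_in(picture, query): "uv" ([column, row] in pixels, amid what is visible of it).
- nets.masks_of(picture, query): "region" (420x560 bool, what is visible of it) and "uv" ([column, row] in pixels, amid what is visible of it).
- nets.landmark_of(picture, query): "uv" ([column, row] in pixels: a listed point, or the origin of a listed thing).
The state is a dict: "clock": time; "joint_pos": joint angles; "qvel": joint speeds; "tau": joint torques, N m; "tool_pos": TCP position; "orientation": TCP orientation; "force": force on the tool from outside, world axes, zero at the start; "moment": the same for the moment, N m; "opening": finger opening in m; "gripper_force": force on a finger pad.
Only numpy, scipy, OpenCV 4.12 (cv2) and the standard library are available. Lean on these libraries where they do the work, as an engineer would, in place of code of your own. Each camera call takes 0.05 s, during which the arm holds its last target. There are 200 camera calls.

## Working session

There is one attempt and no reset: what is moved stays moved. The work goes in short steps, Python scripts to look and compute and a shell command to move; the robot and the scene stay as the last step left them, time stands still between calls to the robot, and variables do not carry over. Pictures are saved under pics/ and viewed, at most 10 in all, crops included, and the job is handed in when it is done.

```bash
ls; mkdir -p pics
cat > h.py <<'E'
import numpy as np, cv2
from scipy.spatial.transform import Rotation as R
from plant import telemetry, snapshot, workorder, nets
def campose(s,o=None):
    if 'rvec' in s:
        Rc=cv2.Rodrigues(np.array(s['rvec'],float))[0]; return Rc.T, -Rc.T@np.array(s['tvec'],float).ravel()
    T=np.eye(4);T[:3,:3]=R.from_euler('xyz',o['orientation'],degrees=True).as_matrix();T[:3,3]=o['tool_pos']
    M=T@np.array(s['mount']);return M[:3,:3],M[:3,3]
def ray(s,uv,o=None):
    A,c=campose(s,o); d=np.array([(uv[0]-s['cx'])/s['fx'],(uv[1]-s['cy'])/s['fy']]); u=d.copy()
    for _ in range(20): u=d/(1+s['k1']*(u@u))
    return c,A@np.array([u[0],u[1],1.])
def onplane(s,uv,z=0,o=None):
    c,d=ray(s,uv,o); return c+d*(z-c[2])/d[2]
def proj(s,P,o=None):
    A,c=campose(s,o); p=A.T@(np.array(P,float)-c); u=p[:2]/p[2]; u=u*(1+s['k1']*(u@u))
    return np.array([u[0]*s['fx']+s['cx'],u[1]*s['fy']+s['cy']])
def save(s,n,f=None): cv2.imwrite('pics/'+n,(s['frame'] if f is None else f)[:,:,::-1])
E
python3 - <<'E'
from h import *
np.set_printoptions(precision=4,suppress=True)
print({k:v for k,v in telemetry.get_obs().items()})
fr=[]
for n in('scene','side'):
    s=snapshot(n); fr.append(s['frame']); print(n,campose(s)[1])
    for q in ('basket','low_beaker','tall_beaker','spatula','handle_end','blade_end','amber_jar','cream_jar'):
        for d in nets.landmark_of(s,q)[:5]:
            z={'handle_end':.007,'blade_end':.0015}.get(q,0)
            print(q,np.round(d['uv']),round(d['confidence'],2),onplane(s,d['uv'],z)[:2])
save(None,'scene.png',fr[0]);save(None,'side.png',fr[1])
E
```

```text
pics
{'clock': 0.0, 'joint_pos': array([-58.6075,  20.5918,   0.6321,  -0.0209, -70.1356, -16.5071]), 'qvel': array([ 0.0709,  0.0521,  0.0448,  0.0169, -0.0053, -0.0307]), 'tau': array([  0.001 , -58.2721,  29.306 ,   6.9975,   0.0068,  -0.0002]), 'tool_pos': array([ 0.1733, -0.6522,  0.4037]), 'orientation': array([ 179.9031,   -0.0082, -165.1217]), 'force': array([ 0.568 , -0.4634,  0.8682]), 'moment': array([ 0.0416, -0.01  , -0.0204]), 'gripper_force': 0.0, 'opening': 0.08755622649270019}
scene [1.1354 0.385  0.7652]
basket [397. 297.] 0.66 [0.5116 0.2268]
low_beaker [207. 228.] 0.8 [ 0.5943 -0.1889]
tall_beaker [248. 192.] 0.81 [ 0.4446 -0.1941]
tall_beaker [300. 191.] 0.77 [ 0.366  -0.1004]
tall_beaker [234. 165.] 0.71 [ 0.3849 -0.2884]
tall_beaker [208. 187.] 0.66 [ 0.4891 -0.2826]
tall_beaker [278. 166.] 0.58 [ 0.3174 -0.2002]
spatula [176. 179.] 0.96 [ 0.5155 -0.3629]
handle_end [206. 159.] 0.8 [ 0.4171 -0.3546]
blade_end [141. 193.] 0.72 [ 0.6021 -0.39  ]
amber_jar [288. 223.] 0.55 [ 0.4725 -0.0575]
cream_jar [236. 261.] 0.85 [ 0.6287 -0.0778]
side [0.0035 0.827  0.7624]
basket [198. 299.] 0.65 [0.4959 0.2238]
basket [312. 203.] 0.58 [ 0.429  -0.2083]
basket [270. 227.] 0.22 [ 0.4777 -0.0627]
low_beaker [256. 191.] 0.6 [ 0.5901 -0.1902]
tall_beaker [352. 218.] 0.9 [ 0.3116 -0.1932]
tall_beaker [311. 202.] 0.86 [ 0.4324 -0.2081]
tall_beaker [336. 193.] 0.86 [ 0.39   -0.2832]
tall_beaker [316. 233.] 0.84 [ 0.3675 -0.0917]
tall_beaker [300. 182.] 0.58 [ 0.501  -0.2904]
spatula [306. 165.] 0.71 [ 0.5243 -0.3832]
handle_end [333. 176.] 0.53 [ 0.425  -0.3482]
blade_end [288. 157.] 0.75 [ 0.5928 -0.399 ]
amber_jar [269. 228.] 0.61 [ 0.4768 -0.0563]
amber_jar [333. 179.] 0.44 [ 0.4259 -0.3471]
cream_jar [224. 208.] 0.64 [ 0.6217 -0.0803]
```

View pics/scene.png

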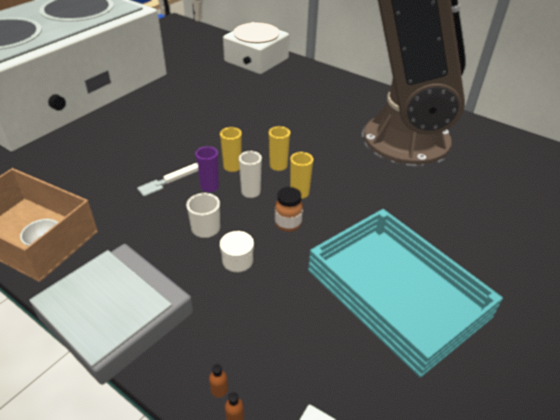

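View pics/side.png

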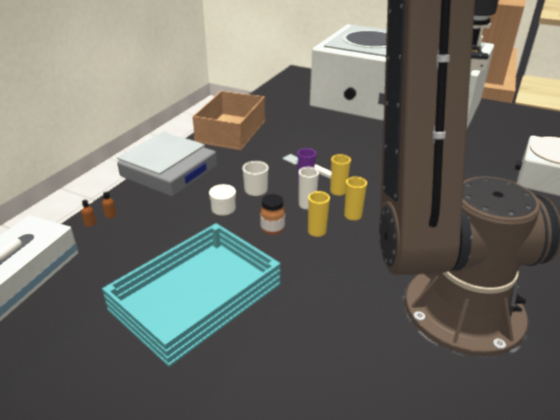

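The scene view shows these pixels:
- **Tall beakers:** the white one is at (250,175). Its look-alikes are purple at (207,170) and yellow at (232,148), (279,147) and (301,175).
- **Low beaker:** the open one is at (204,215). The closed cream jar at (237,252) looks similar, and so does the round dish in the wooden box at (40,235).
- **Spatula:** (170,180).
- **Basket:** (400,290). The brown box at (40,220) could be mistaken for it.

By the description I choose white (250,175), open wide (204,215) and the teal basket. Next I'll refine the poses with silhouettes and check one crop.

```bash
cat > fit.py <<'E'
from h import *
from scipy.optimize import minimize
a=np.linspace(0,2*np.pi,40)
def frus(r0,r1,h): return np.r_[np.c_[r0*np.cos(a),r0*np.sin(a),0*a],np.c_[r1*np.cos(a),r1*np.sin(a),0*a+h]]
def box(x0,x1,y0,y1,z0,z1): return np.array([[x,y,z] for x in(x0,x1) for y in(y0,y1) for z in(z0,z1)],float)
M={'low_beaker':[frus(.031,.034,.07)],'tall_beaker':[frus(.022,.025,.1)],'amber_jar':[frus(.029,.029,.06),frus(.022,.022,.085)],'cream_jar':[frus(.033,.033,.052)],
'basket':[box(-.101,.101,-.146,.146,0,.06)],'spatula':[box(-.09,.025,-.008,.008,0,.014),box(.025,.04,-.003,.003,0,.006),box(.04,.09,-.017,.017,0,.003)]}
def pose(p,P):
    c,s=np.cos(p[2]),np.sin(p[2]); return np.c_[c*P[:,0]-s*P[:,1]+p[0],s*P[:,0]+c*P[:,1]+p[1],P[:,2]+p[3]]
def render(v,q,p):
    s,o=v[0],v[1]; m=np.zeros((840,1120),np.uint8)
    for P in M[q]:
        uv=np.array([proj(s,x,o) for x in pose(p,P)])
        cv2.fillConvexPoly(m,cv2.convexHull(np.round((uv+.5)*2*16).astype(np.int32)),1,shift=4)
    return m
def fit(views,q,p0,yaw=False):
    """views: (snap,obs,mask)"""
    big=[cv2.resize(v[2].astype(np.uint8),(1120,840),interpolation=cv2.INTER_NEAREST) for v in views]
    z=p0[3] if len(p0)>3 else 0
    def f(p):
        P=[p[0],p[1],p[2] if yaw else p0[2],z]; c=0
        for v,b in zip(views,big):
            m=render(v,q,P); c+=1-(m&b).sum()/max(1,(m|b).sum())
        return c
    x0=list(p0[:2])+([p0[2]] if yaw else [])
    sim=np.array([x0]+[np.array(x0)+d for d in np.diag([.012,.012,.1][:len(x0)])])
    r=minimize(f,x0,method='Nelder-Mead',options=dict(initial_simplex=sim,xatol=2e-4,fatol=1e-4)); return r.x,r.fun/len(views)
def mask(s,q,p0,o=None):
    e=proj(s,[p0[0],p0[1],.03 if q!='spatula' else .005],o)
    c=[d for d in nets.masks_of(s,q)]; d=min(c,key=lambda d:np.hypot(*(np.array(d['uv'])-e)))
    return d['region'],np.hypot(*(np.array(d['uv'])-e))
E
python3 - <<'E'
from fit import *
np.set_printoptions(precision=4,suppress=True)
S=[snapshot('scene'),snapshot('side')]
for q,p in {'low_beaker':(.592,-.19,0),'tall_beaker':(.437,-.2,0),'amber_jar':(.475,-.057,0),'cream_jar':(.625,-.079,0),'basket':(.503,.225,0.2),'spatula':(.515,-.372,-.24)}.items():
    V=[(s,None)+mask(s,q,p) for s in S]
    print(q,[round(v[3]) for v in V],*[fit(X,q,p,q in('basket','spatula')) for X in (V,V[:1],V[1:])])
s=S[0]; save(None,'crop.png',cv2.resize(s['frame'][110:290,120:340],None,fx=3,fy=3,interpolation=cv2.INTER_CUBIC))
E
```

```text
low_beaker [4, 1] (array([ 0.594, -0.195]), np.float64(0.07456266215211405)) (array([ 0.5924, -0.1963]), np.float64(0.05341837751644407)) (array([ 0.5959, -0.1955]), np.float64(0.0846594525779758))
tall_beaker [7, 12] (array([ 0.4373, -0.1935]), np.float64(0.1480190276147086)) (array([ 0.4371, -0.1937]), np.float64(0.06199242014076878)) (array([ 0.4384, -0.1963]), np.float64(0.23003300330033005))
amber_jar [5, 4] (array([ 0.4721, -0.0609]), np.float64(0.1040547920640355)) (array([ 0.4674, -0.0636]), np.float64(0.060739030023094664)) (array([ 0.4739, -0.0624]), np.float64(0.09126760563380276))
cream_jar [3, 2] (array([ 0.6255, -0.0772]), np.float64(0.08646781682118515)) (array([ 0.6235, -0.0786]), np.float64(0.09550215650030802)) (array([ 0.6264, -0.0768]), np.float64(0.07272727272727275))
basket [6, 5] (array([ 0.5021,  0.2203, -0.2873]), np.float64(0.021375548049016646)) (array([ 0.5018,  0.2209, -0.2822]), np.float64(0.012352520818445623)) (array([ 0.5037,  0.2191, -0.2726]), np.float64(0.02350803985754879))
spatula [9, 9] (array([ 0.5136, -0.371 , -0.2869]), np.float64(0.4161348804162312)) (array([ 0.5136, -0.372 , -0.2691]), np.float64(0.25636296569531536)) (array([ 0.5178, -0.3755, -0.2849]), np.float64(0.5718891038039975))
```

View pics/crop.png

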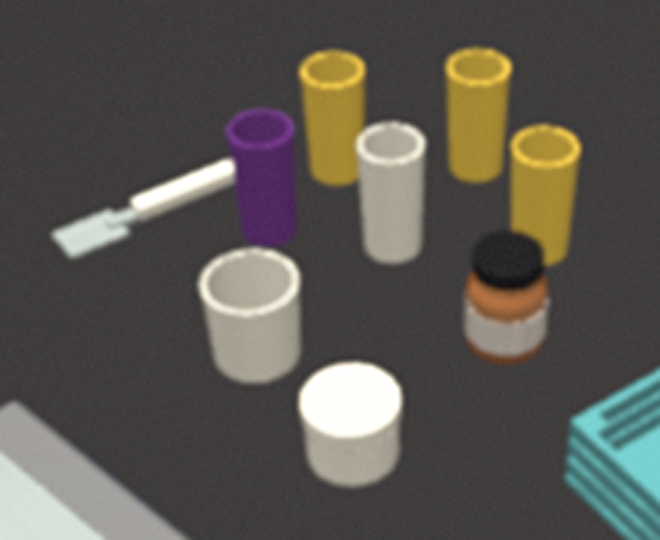

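The crop confirms the choice: white open tall beaker at crop (392,190), open low beaker at (252,310), and the closed-lid jar at (350,420) is the one to leave. The purple beaker at (262,175) stands right beside the spatula handle. The plan is low beaker, then tall beaker, then move purple aside, then the spatula.

```bash
cat > go.py <<'E'
# go.py x y tipz yaw hand [step]: print rows from the present pose to target (fingertip height)
import sys
from h import *
x,y,tz,yaw,hand=map(float,sys.argv[1:6]); step=float(sys.argv[6]) if len(sys.argv)>6 else .03
o=telemetry.get_obs(); p=np.array(o['tool_pos']); w=o['orientation'][2]
d=np.array([x,y,tz+.178])-p; dw=(yaw-w+180)%360-180
n=max(1,int(np.ceil(max(np.linalg.norm(d)/step,abs(dw)/6.5))))
rows=[]
for i in range(n):
    Rm=R.from_euler('xyz',[180,0,w+dw*i/n],degrees=True).as_matrix()
    rows.append([*np.round(Rm.T@(d/n)/.2,3),round(-dw/n/90,4),hand])
print('t',round(o['clock'],2),'n',n,'dw',round(dw,1),'j1,j6',o['joint_pos'][[0,5]])
for r in rows: print('[%g,%g,%g,%g,%g],'%tuple(r))
E
python3 go.py .54 -.22 .225 -106 1 .035
```

```text
t 1.6 n 17 dw 59.1 j1,j6 [-58.60798165 -16.5070972 ]
[-0.137,0.095,0,-0.0386,1],
[-0.142,0.087,0,-0.0386,1],
[-0.147,0.078,0,-0.0386,1],
[-0.152,0.069,0,-0.0386,1],
[-0.156,0.059,0,-0.0386,1],
[-0.159,0.05,0,-0.0386,1],
[-0.162,0.04,0,-0.0386,1],
[-0.164,0.03,0,-0.0386,1],
[-0.165,0.02,0,-0.0386,1],
[-0.166,0.01,0,-0.0386,1],
[-0.167,0,0,-0.0386,1],
[-0.166,-0.01,0,-0.0386,1],
[-0.166,-0.02,0,-0.0386,1],
[-0.164,-0.03,0,-0.0386,1],
[-0.162,-0.04,0,-0.0386,1],
[-0.159,-0.05,0,-0.0386,1],
[-0.156,-0.059,0,-0.0386,1],
```

```bash
python3 -m creep '[[[-0.14,0.09,0,-0.039,1],[-0.14,0.09,0,-0.039,1],[-0.15,0.08,0,-0.039,1],[-0.15,0.07,0,-0.039,1],[-0.16,0.06,0,-0.039,1],[-0.16,0.05,0,-0.039,1],[-0.16,0.04,0,-0.039,1],[-0.16,0.03,0,-0.039,1]]]'
python3 -m creep '[[[-0.165,0.02,0,-0.039,1],[-0.165,0.01,0,-0.039,1],[-0.165,0,0,-0.039,1],[-0.165,-0.01,0,-0.039,1],[-0.165,-0.02,0,-0.039,1],[-0.165,-0.03,0,-0.039,1],[-0.16,-0.04,0,-0.039,1],[-0.16,-0.05,0,-0.039,1]]]'
python3 - <<'E'
from h import *
o=telemetry.get_obs(); print(o['tool_pos'],o['orientation'],o['clock'],o['qvel'])
s=snapshot('wrist'); save(s,'w1.png'); print(campose(s,o)[1])
for q,z in (('low_beaker',0),('tall_beaker',0),('handle_end',.007),('blade_end',.0015),('spatula',0),('cream_jar',0),('amber_jar',0)):
    for d in nets.landmark_of(s,q)[:4]: print(q,np.round(d['uv']),round(d['confidence'],2),onplane(s,d['uv'],z,o)[:2].round(4))
E
```

```text
clock: 2.27
tool_pos: [0.3464, -0.447, 0.4049]
orientation: [-180.0, 0.0, -136.9]
force: [1.2, 0.1, 0.4]
opening: 0.0879
gripper_force: 0.0
clock: 2.93
tool_pos: [0.517, -0.2434, 0.405]
orientation: [-180.0, 0.0, -108.8]
force: [0.6, 0.6, -0.0]
opening: 0.0878
gripper_force: 0.0
[ 0.51701459 -0.24336472  0.40501636] [-1.79965146e+02  4.25986931e-03 -1.08770105e+02] 2.9333 [36.16684441  8.99811843 11.17392358  0.14486307 -2.22181424  5.91530349]
[ 0.49107261 -0.32238485  0.38467239]
low_beaker [226. 229.] 0.91 [ 0.5936 -0.2038]
low_beaker [240.  55.] 0.74 [ 0.5135 -0.3726]
tall_beaker [357. 194.] 0.87 [ 0.4405 -0.1953]
tall_beaker [376.  91.] 0.83 [ 0.3923 -0.2954]
tall_beaker [294. 128.] 0.71 [ 0.4842 -0.287 ]
tall_beaker [436. 247.] 0.66 [ 0.3677 -0.1032]
handle_end [329.  48.] 0.68 [ 0.4279 -0.3493]
blade_end [151.  57.] 0.64 [ 0.5986 -0.4001]
spatula [239.  54.] 0.84 [ 0.5144 -0.3735]
cream_jar [362. 301.] 0.38 [ 0.4688 -0.0608]
amber_jar [361. 298.] 0.82 [ 0.4693 -0.0652]
```

View pics/w1.png

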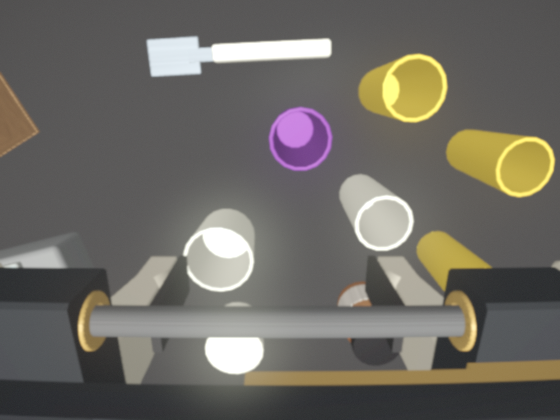

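The wrist view shows the low beaker rim at (220,260), the tall white rim at (384,222), purple at (300,138), and the spatula lying clear from (150,57) to (330,48). The arm was still moving when that picture was taken, so I'll settle it and fit the masks again.

```bash
python3 -m creep '[[[0,0,0,0,1],[0,0,0,0,1]]]' | tail -5
python3 - <<'E'
from fit import *
np.set_printoptions(precision=4,suppress=True)
o=telemetry.get_obs(); s=snapshot('wrist'); print(o['tool_pos'],o['orientation'],abs(o['qvel']).max())
for q,p,n in (('low_beaker',(.594,-.195,0),'low'),('tall_beaker',(.437,-.194,0),'tall'),('tall_beaker',(.49,-.286,0),'purple'),('spatula',(.5145,-.372,-.25),'spatula')):
    m,d=mask(s,q,p,o); print(n,round(d),fit([(s,o,m)],q,p,q=='spatula'))
E
python3 go.py .594 -.196 .14 -106 1
```

```text
tool_pos: [0.5157, -0.2455, 0.4048]
orientation: [-180.0, 0.0, -109.0]
force: [0.5, -0.7, 0.1]
opening: 0.0876
gripper_force: 0.0
[ 0.5157 -0.2455  0.4048] [-179.9904    0.0009 -109.0289] 0.15781240071658323
low 6 (array([ 0.5945, -0.198 ]), np.float64(0.04286945282205945))
tall 14 (array([ 0.439, -0.197]), np.float64(0.04871974969669879))
purple 11 (array([ 0.4846, -0.2866]), np.float64(0.031651906045436995))
spatula 22 (array([ 0.5139, -0.3746, -0.2844]), np.float64(0.08021451392058421))
t 3.75 n 5 dw 3.0 j1,j6 [ -5.78009046 -13.19609855]
[-0.072,-0.058,0.087,-0.0066,1],
[-0.071,-0.058,0.087,-0.0066,1],
[-0.07,-0.059,0.087,-0.0066,1],
[-0.07,-0.06,0.087,-0.0066,1],
[-0.069,-0.061,0.087,-0.0066,1],
```

```bash
python3 -m creep '[[[-0.07,-0.058,0.085,-0.0066,1],[-0.07,-0.058,0.085,-0.0066,1],[-0.07,-0.059,0.085,-0.0066,1],[-0.07,-0.06,0.085,-0.0066,1],[-0.065,-0.062,0.085,-0.0066,1],[0,0,0,0,1]]]'
python3 go.py .594 -.197 .042 -106 1
```

```text
clock: 4.25
tool_pos: [0.5951, -0.1957, 0.3156]
orientation: [179.7, -0.0, -105.9]
force: [-0.3, 0.1, -0.8]
opening: 0.0877
gripper_force: 0.0
t 4.25 n 4 dw -0.1 j1,j6 [ -0.39140545 -15.47581086]
[0.002,0.001,0.119,0.0003,1],
[0.002,0.001,0.119,0.0003,1],
[0.002,0.001,0.119,0.0003,1],
[0.002,0.001,0.119,0.0003,1],
```

```bash
python3 -m creep '[[[0.002,0.001,0.12,0,1],[0.002,0.001,0.12,0,1],[0.002,0.001,0.12,0,1],[0,0,0.08,0,1],[0,0,0.04,0,1],[0,0,0,0,0.5],[0,0,0,0,0.5],[0,0,0,0,0.5]]]'
python3 -m creep '[[[0,0,0,0,0.5],[0,0,0,0,0.5]]]'
```

```text
clock: 4.92
tool_pos: [0.5936, -0.1984, 0.2251]
orientation: [-179.9, 0.0, -106.0]
force: [-0.1, -0.0, 0.8]
opening: 0.0728
gripper_force: 0.0
clock: 5.08
tool_pos: [0.5934, -0.1983, 0.2252]
orientation: [-179.9, 0.0, -106.0]
force: [-0.2, 0.1, 3.3]
opening: 0.0659
gripper_force: 29.8
```

```bash
python3 -m creep '[[[0,0,-0.05,0,0.5],[0,0,-0.12,0,0.5],[0,0,-0.15,0,0.5],[0,0,-0.15,0,0.5],[0,0,-0.12,0,0.5],[0,0,-0.05,0,0.5]]]'; python3 go.py .5255 .302 .175 -106 0.5 .035
```

```text
clock: 5.58
tool_pos: [0.5936, -0.1984, 0.357]
orientation: [-179.6, 0.0, -106.0]
force: [0.6, -1.0, -0.3]
opening: 0.0658
gripper_force: 29.9
t 5.58 n 15 dw -0.0 j1,j6 [ -0.61960885 -15.36295121]
[-0.154,0.068,0.001,0,0.5],
[-0.154,0.068,0.001,0,0.5],
[-0.154,0.068,0.001,0,0.5],
[-0.154,0.068,0.001,0,0.5],
[-0.154,0.068,0.001,0,0.5],
[-0.154,0.068,0.001,0,0.5],
[-0.154,0.068,0.001,0,0.5],
[-0.154,0.068,0.001,0,0.5],
[-0.154,0.068,0.001,0,0.5],
[-0.154,0.068,0.001,0,0.5],
[-0.154,0.068,0.001,0,0.5],
[-0.154,0.068,0.001,0,0.5],
[-0.154,0.068,0.001,0,0.5],
[-0.154,0.068,0.001,0,0.5],
[-0.154,0.068,0.001,0,0.5],
```

```bash
python3 -m creep '[[[-0.077,0.034,0,0,0.5],[-0.154,0.068,0,0,0.5],[-0.154,0.068,0,0,0.5],[-0.154,0.068,0,0,0.5],[-0.154,0.068,0,0,0.5],[-0.154,0.068,0,0,0.5],[-0.154,0.068,0,0,0.5],[-0.154,0.068,0,0,0.5]]]' | grep pos
python3 -m creep '[[[-0.154,0.068,0,0,0.5],[-0.154,0.068,0,0,0.5],[-0.154,0.068,0,0,0.5],[-0.154,0.068,0,0,0.5],[-0.154,0.068,0,0,0.5],[-0.154,0.068,0,0,0.5],[-0.154,0.068,0,0,0.5],[-0.077,0.034,0,0,0.5]]]' | grep pos
python3 - <<'E'
from fit import *
np.set_printoptions(precision=4,suppress=True)
V=[]
for n in('scene','side'):
    s=snapshot(n); V.append((s,None)+mask(s,'basket',(.502,.2205)))
print(fit(V,'basket',(.502,.2205,-.28),True))
E
python3 go.py .5255 .302 .0555 -106 .5
```

```text
tool_pos: [0.5577, 0.0534, 0.352]
tool_pos: [0.5233, 0.3051, 0.3518]
(array([ 0.502 ,  0.2197, -0.2808]), np.float64(0.09200336460602365))
t 7.12 n 4 dw -0.1 j1,j6 [ 48.47470721 -64.39994339]
[-0,-0.002,0.147,0.0002,0.5],
[-0,-0.002,0.147,0.0002,0.5],
[-0,-0.002,0.147,0.0002,0.5],
[-0,-0.002,0.147,0.0002,0.5],
```

```bash
python3 -m creep '[[[0,-0.004,0.1,0,0.5],[0,-0.003,0.13,0,0.5],[0,0,0.13,0,0.5],[0,0,0.1,0,0.5],[0,0,0.06,0,0.5],[0,0,0.03,0,0.5],[0,0,0.01,0,0.5],[0,0,0,0,0.5]]]'
python3 -m creep '[[[0,0,0.01,0,0.5],[0,0,0.01,0,0.5],[0,0,0.01,0,0.5],[0,0,0,0,0.5]]]'
```

```text
clock: 7.78
tool_pos: [0.5257, 0.3011, 0.2399]
orientation: [-180.0, -0.0, -106.0]
force: [0.4, -1.0, -0.1]
opening: 0.0655
gripper_force: 29.9
clock: 8.12
tool_pos: [0.5254, 0.3017, 0.2338]
orientation: [-180.0, 0.0, -106.0]
force: [-0.2, 0.6, -1.2]
opening: 0.0657
gripper_force: 29.9
```

```bash
python3 -m creep '[[[0,0,0.005,0,0.5],[0,0,0.005,0,0.5],[0,0,0.005,0,0.5],[0,0,0,0,0.5]]]'|grep -E 'pos|force'
```

```text
tool_pos: [0.5254, 0.3019, 0.2312]
force: [-1.2, 0.2, 4.0]
gripper_force: 29.9
```

```bash
python3 -m creep '[[[0,0,0,0,1],[0,0,0,0,1],[0,0,0,0,1],[0,0,0,0,1],[0,0,-0.05,0,1],[0,0,-0.1,0,1],[0,0,-0.15,0,1],[0,0,-0.15,0,1]]]'
python3 -m creep '[[[0,0,-0.15,0,1],[0,0,-0.12,0,1],[0,0,-0.05,0,1]]]'|grep pos;python3 go.py .439 -.196 .16 -60 1 .038
python3 - <<'E'
from fit import *
V=[]
for n in('scene','side'):
    s=snapshot(n)
    m,d=mask(s,'low_beaker',(.5255,.302)); V.append((s,None,m)); print(d)
M['low_beaker']=M['low_beaker']
print(fit(V,'low_beaker',(.5255,.302,0,.006)))
E
```

```text
clock: 9.12
tool_pos: [0.5252, 0.3014, 0.3217]
orientation: [180.0, -0.1, -106.0]
force: [-0.1, 0.8, 1.0]
opening: 0.0873
gripper_force: 0.0
tool_pos: [0.526, 0.3019, 0.3898]
t 9.37 n 14 dw 46.0 j1,j6 [ 48.31761416 -64.30494468]
[0.18,-0.019,0.018,-0.0365,1],
[0.18,-0.009,0.018,-0.0365,1],
[0.181,0.002,0.018,-0.0365,1],
[0.18,0.012,0.018,-0.0365,1],
[0.179,0.022,0.018,-0.0365,1],
[0.178,0.032,0.018,-0.0365,1],
[0.175,0.043,0.018,-0.0365,1],
[0.173,0.053,0.018,-0.0365,1],
[0.169,0.062,0.018,-0.0365,1],
[0.166,0.072,0.018,-0.0365,1],
[0.161,0.081,0.018,-0.0365,1],
[0.156,0.09,0.018,-0.0365,1],
[0.151,0.099,0.018,-0.0365,1],
[0.145,0.108,0.018,-0.0365,1],
5.774997465883723
4.426209300366346
(array([0.52520642, 0.30375683]), np.float64(0.0546620575677883))
```

```bash
python3 -m creep '[[[0.18,-0.018,0.018,-0.0365,1],[0.18,-0.009,0.018,-0.0365,1],[0.18,0.002,0.018,-0.0365,1],[0.18,0.012,0.018,-0.0365,1],[0.18,0.022,0.018,-0.0365,1],[0.178,0.032,0.018,-0.0365,1],[0.175,0.043,0.018,-0.0365,1],[0.173,0.053,0.018,-0.0365,1]]]' |grep pos
python3 -m creep '[[[0.17,0.062,0.018,-0.0365,1],[0.166,0.072,0.018,-0.0365,1],[0.161,0.081,0.018,-0.0365,1],[0.156,0.09,0.018,-0.0365,1],[0.15,0.1,0.018,-0.0365,1],[0.145,0.108,0.018,-0.0365,1],[0,0,0,0,1],[0,0,0,0,1]]]' |grep -E 'pos|ori'
python3 go.py .439 -.196 .078 -60 1
```

```text
tool_pos: [0.4742, 0.0154, 0.3544]
tool_pos: [0.4369, -0.198, 0.3326]
orientation: [179.8, 0.1, -60.2]
t 10.9 n 3 dw 0.2 j1,j6 [-0.8124072  30.57790633]
[-0.001,-0.005,0.128,-0.0009,1],
[-0.001,-0.005,0.128,-0.0009,1],
[-0.001,-0.005,0.128,-0.0009,1],
```

```bash
python3 -m creep '[[[-0.001,-0.004,0.1,0,1],[-0.001,-0.004,0.14,0,1],[-0.001,-0.004,0.1,0,1],[0,0,0.045,0,1],[0,0,0,0,0.3],[0,0,0,0,0.3],[0,0,0,0,0.3],[0,0,0,0,0.3]]]'
python3 -m creep '[[[0,0,0,0,0.3],[0,0,0,0,0.3],[0,0,0,0,0.3],[0,0,0,0,0.3]]]'
```

```text
clock: 11.57
tool_pos: [0.4405, -0.1944, 0.2585]
orientation: [-179.9, -0.1, -60.0]
force: [-0.1, 0.5, -0.4]
opening: 0.0661
gripper_force: 0.0
clock: 11.9
tool_pos: [0.4399, -0.1948, 0.2579]
orientation: [-180.0, -0.0, -60.0]
force: [-0.1, -0.3, 4.4]
opening: 0.0489
gripper_force: 30.0
```

```bash
python3 -m creep '[[[0,0,-0.05,0,0.3],[0,0,-0.12,0,0.3],[0,0,-0.15,0,0.3],[0,0,-0.15,0,0.3],[0,0,-0.15,0,0.3],[0,0,-0.08,0,0.3]]]'; python3 go.py .5254 .3025 .215 -60 0.3 .035
```

```text
clock: 12.4
tool_pos: [0.4402, -0.1948, 0.4008]
orientation: [-179.8, -0.2, -60.0]
force: [0.8, -0.4, -0.1]
opening: 0.0489
gripper_force: 30.0
t 12.4 n 15 dw -0.0 j1,j6 [-0.37228916 30.36937017]
[-0.129,-0.108,0.003,0,0.3],
[-0.129,-0.108,0.003,0,0.3],
[-0.129,-0.108,0.003,0,0.3],
[-0.129,-0.108,0.003,0,0.3],
[-0.129,-0.108,0.003,0,0.3],
[-0.129,-0.108,0.003,0,0.3],
[-0.129,-0.108,0.003,0,0.3],
[-0.129,-0.108,0.003,0,0.3],
[-0.129,-0.108,0.003,0,0.3],
[-0.129,-0.108,0.003,0,0.3],
[-0.129,-0.108,0.003,0,0.3],
[-0.129,-0.107,0.003,0,0.3],
[-0.129,-0.107,0.003,0,0.3],
[-0.129,-0.107,0.003,0,0.3],
[-0.129,-0.107,0.003,0,0.3],
```

```bash
python3 -m creep '[[[-0.065,-0.054,0,0,0.3],[-0.129,-0.108,0,0,0.3],[-0.129,-0.108,0,0,0.3],[-0.129,-0.108,0,0,0.3],[-0.129,-0.108,0,0,0.3],[-0.129,-0.108,0,0,0.3],[-0.129,-0.108,0,0,0.3],[-0.129,-0.108,0,0,0.3]]]' | grep pos
python3 -m creep '[[[-0.129,-0.108,0,0,0.3],[-0.129,-0.108,0,0,0.3],[-0.129,-0.108,0,0,0.3],[-0.129,-0.108,0,0,0.3],[-0.129,-0.107,0,0,0.3],[-0.129,-0.107,0,0,0.3],[-0.129,-0.107,0,0,0.3],[-0.065,-0.053,0,0,0.3]]]' | grep pos
python3 -m creep '[[[0,0,0,0,0.3]]]' | grep pos
python3 - <<'E'
from fit import *
o=telemetry.get_obs();z=o['tool_pos'][2]-.258; V={q:[] for q in('low_beaker','tall_beaker')}
P={'low_beaker':(.5254,.3025,0,.006),'tall_beaker':(*o['tool_pos'][:2],0,z)}
ims=[]
for n in('scene','side'):
    s=snapshot(n); ims.append(s['frame'])
    for q in V:
        e=proj(s,[P[q][0],P[q][1],P[q][3]+.04]); c=nets.masks_of(s,q); d=min(c,key=lambda d:np.hypot(*(np.array(d['uv'])-e)))
        print(n,q,d['uv'],e); V[q].append((s,None,d['region']))
for q in V: print(q,fit(V[q],q,P[q]))
print(o['tool_pos'],z)
save(None,'nest.png',np.hstack([cv2.resize(ims[0][150:370,290:510],(400,400)),cv2.resize(ims[1][130:350,100:320],(400,400))]))
E
```

```text
tool_pos: [0.483, 0.0557, 0.3973]
tool_pos: [0.5264, 0.3056, 0.3965]
tool_pos: [0.5264, 0.3055, 0.3961]
scene low_beaker [437.8, 309.4] [436.40675445 306.649137  ]
scene tall_beaker [453.0, 263.3] [457.29104847 257.72789101]
side low_beaker [158.8, 302.9] [159.46160285 302.57388028]
side tall_beaker [151.9, 242.3] [148.57239231 250.38877237]
low_beaker (array([0.52561003, 0.30361299]), np.float64(0.037822757764678416))
tall_beaker (array([0.52498341, 0.30386127]), np.float64(0.2865517053638605))
[0.52642381 0.30553001 0.39607807] 0.1380780728403418
```

View pics/nest.png

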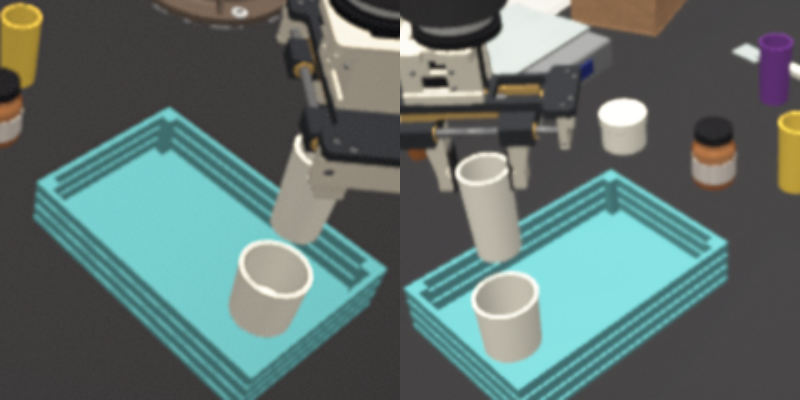

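The left panel shows the low beaker upright in the basket, with the tall beaker held upright above it. Both panels are consistent with the two being coaxial, so I'll lower it.

```bash
python3 -m creep '[[[0.007,0.008,0.08,0,0.3],[0,0,0.1,0,0.3],[0,0,0.1,0,0.3],[0,0,0.1,0,0.3],[0,0,0.08,0,0.3],[0,0,0.06,0,0.3],[0,0,0.03,0,0.3],[0,0,0,0,0.3]]]'
python3 -m creep '[[[0,0,0.015,0,0.3],[0,0,0.015,0,0.3],[0,0,0.01,0,0.3],[0,0,0.01,0,0.3],[0,0,0,0,0.3]]]'
```

```text
clock: 14.78
tool_pos: [0.5252, 0.2994, 0.2862]
orientation: [179.9, -0.0, -60.1]
force: [-0.1, 0.1, -1.0]
opening: 0.0492
gripper_force: 30.0
clock: 15.2
tool_pos: [0.5254, 0.3003, 0.2772]
orientation: [-180.0, 0.0, -60.0]
force: [0.4, -0.0, -1.7]
opening: 0.0492
gripper_force: 30.0
```

```bash
python3 -m creep '[[[-0.011,-0.006,0,0,0.3],[0,0,0.01,0,0.3],[0,0,0.01,0,0.3],[0,0,0.01,0,0.3],[0,0,0.005,0,0.3],[0,0,0,0,0.3]]]'|grep -E 'pos|force'
python3 -m creep '[[[0,0,0.005,0,0.3],[0,0,0.005,0,0.3],[0,0,0,0,0.3]]]'|grep -E 'pos|force'
```

```text
tool_pos: [0.5253, 0.3027, 0.2698]
force: [-0.3, -0.5, -1.0]
gripper_force: 30.0
tool_pos: [0.5253, 0.3028, 0.2681]
force: [0.4, 0.1, -0.2]
gripper_force: 30.0
```

```bash
python3 -m creep '[[[0,0,0.005,0,0.3],[0,0,0.004,0,0.3],[0,0,0,0,0.3]]]'|grep -E 'pos|force'
```

```text
tool_pos: [0.5255, 0.3027, 0.2679]
force: [-4.4, -2.4, 9.6]
gripper_force: 30.0
```

```bash
python3 -m creep '[[[0,0,0,0,0.9],[0,0,0,0,0.9],[0,0,0,0,0.9],[0,0,0,0,0.9],[0,0,-0.05,0,0.9],[0,0,-0.1,0,0.9],[0,0,-0.15,0,0.9],[0,0,-0.15,0,0.9]]]'|grep -E 'pos|open'
python3 -m creep '[[[0,0,-0.1,0,1],[0,0,-0.05,0,1]]]'|grep pos; python3 go.py .485 -.2866 .16 -60 1 .038 | uniq -c -f1 | head -4
python3 - <<'E'
from fit import *
V={q:[] for q in('low_beaker','tall_beaker')}
P={'low_beaker':(.5254,.3025,0,.006),'tall_beaker':(.5254,.3025,0,.01)}
ims=[]
for n in('scene','side'):
    s=snapshot(n); ims.append(s['frame'])
save(None,'nest2.png',np.hstack([cv2.resize(ims[0][150:370,290:510],(400,400)),cv2.resize(ims[1][130:350,100:320],(400,400))]))
E
```

```text
tool_pos: [0.5252, 0.3026, 0.3575]
opening: 0.0788
tool_pos: [0.5259, 0.3031, 0.3907]
      1 t 17.03 n 16 dw -0.0 j1,j6 [ 48.39665366 -18.39155535]
     16 [0.153,0.103,0.016,0,1],
```

View pics/nest2.png

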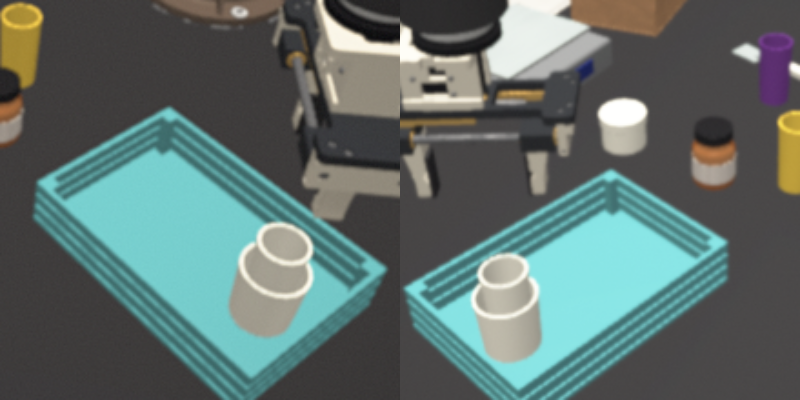

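Both panels show the tall beaker nested upright in the low one, at (275,265) left and (505,300) right. Next I'll move purple out of the way.

```bash
python3 -m creep '[[[0.08,0.055,0.008,0,1],[0.153,0.103,0.016,0,1],[0.153,0.103,0.016,0,1],[0.153,0.103,0.016,0,1],[0.153,0.103,0.016,0,1],[0.153,0.103,0.016,0,1],[0.153,0.103,0.016,0,1],[0.153,0.103,0.016,0,1]]]'|grep pos
python3 -m creep '[[[0.153,0.103,0.016,0,1],[0.153,0.103,0.016,0,1],[0.153,0.103,0.016,0,1],[0.153,0.103,0.016,0,1],[0.153,0.103,0.016,0,1],[0.153,0.103,0.016,0,1],[0.153,0.103,0.016,0,1],[0.153,0.103,0.016,0,1]]]'|grep pos
python3 -m creep '[[[0.075,0.05,0.008,0,1],[0,0,0,0,1]]]'|grep pos
python3 go.py .485 -.2866 .07 -60 1
python3 - <<'E'
from fit import *
o=telemetry.get_obs(); s=snapshot('wrist')
m,d=mask(s,'spatula',(.514,-.3745,-.28),o); print(d,fit([(s,o,m)],'spatula',(.514,-.3745,-.28),True))
m,d=mask(s,'tall_beaker',(.485,-.2866),o); print(d,fit([(s,o,m)],'tall_beaker',(.485,-.2866,0)))
E
```

```text
tool_pos: [0.5051, 0.0241, 0.3611]
tool_pos: [0.4848, -0.2702, 0.3354]
tool_pos: [0.4835, -0.2896, 0.3329]
t 18.63 n 3 dw 0.2 j1,j6 [-11.02138476  40.80632976]
[-0.003,-0.005,0.141,-0.0008,1],
[-0.003,-0.005,0.141,-0.0008,1],
[-0.003,-0.005,0.141,-0.0008,1],
35.29649590848424 (array([ 0.51429861, -0.37464385, -0.28316926]), np.float64(0.07658047754546582))
22.43053838487487 (array([ 0.4848608 , -0.28640473]), np.float64(0.0462376488472257))
```

```bash
python3 -m creep '[[[-0.003,-0.005,0.1,0,1],[-0.003,-0.005,0.14,0,1],[-0.003,-0.005,0.12,0,1],[0,0,0.06,0,1],[0,0,0,0,0.3],[0,0,0,0,0.3],[0,0,0,0,0.3],[0,0,0,0,0.3]]]'|grep pos
python3 -m creep '[[[0,0,0,0,0.3],[0,0,0,0,0.3],[0,0,0,0,0.3],[0,0,0,0,0.3],[0,0,-0.05,0,0.3],[0,0,-0.03,0,0.3]]]'; python3 go.py .575 -.195 .09 -60 0.3
```

```text
tool_pos: [0.487, -0.2832, 0.2526]
clock: 19.95
tool_pos: [0.4863, -0.2836, 0.2681]
orientation: [180.0, 0.0, -60.0]
force: [0.8, -0.7, -0.2]
opening: 0.0488
gripper_force: 30.0
t 19.95 n 5 dw -0.0 j1,j6 [-10.3237096   40.32421075]
[-0.032,-0.121,0,0,0.3],
[-0.032,-0.121,0,0,0.3],
[-0.032,-0.121,0,0,0.3],
[-0.032,-0.121,0,0,0.3],
[-0.032,-0.121,0,0,0.3],
```

```bash
python3 -m creep '[[[-0.032,-0.121,0,0,0.3],[-0.032,-0.121,0,0,0.3],[-0.032,-0.121,0,0,0.3],[-0.032,-0.121,0,0,0.3],[-0.032,-0.121,0,0,0.3],[0,0,0,0,0.3],[0,0,0.05,0,0.3],[0,0,0.02,0,0.3]]]'|grep -E 'pos|force'
python3 -m creep '[[[0,0,0.008,0,0.3],[0,0,0,0,0.3],[0,0,0,0,0.9],[0,0,0,0,0.9],[0,0,0,0,0.9],[0,0,0,0,0.9],[0,0,-0.1,0,0.9],[0,0,-0.1,0,0.9]]]'|grep -E 'pos|force'
python3 -m creep '[[[0,0,-0.15,0,0.9],[0,0,-0.08,0,0.6]]]'|grep -E 'pos'
python3 go.py .5015 -.371 .13 -16.2 0.4
```

```text
tool_pos: [0.5745, -0.1952, 0.2522]
force: [0.2, -0.4, -0.6]
gripper_force: 30.0
tool_pos: [0.5745, -0.1954, 0.2907]
force: [0.2, 0.2, 0.1]
gripper_force: 0.0
tool_pos: [0.5755, -0.1956, 0.3404]
t 21.45 n 7 dw 43.8 j1,j6 [-0.35813324 30.35134397]
[0.082,0.108,0.023,-0.0695,0.4],
[0.07,0.117,0.023,-0.0695,0.4],
[0.057,0.124,0.023,-0.0695,0.4],
[0.043,0.129,0.023,-0.0695,0.4],
[0.028,0.133,0.023,-0.0695,0.4],
[0.014,0.135,0.023,-0.0695,0.4],
[-0.001,0.136,0.023,-0.0695,0.4],
```

```bash
python3 -m creep '[[[0.082,0.108,0.023,-0.0695,0.4],[0.07,0.117,0.023,-0.0695,0.4],[0.057,0.124,0.023,-0.0695,0.4],[0.043,0.129,0.023,-0.0695,0.4],[0.028,0.133,0.023,-0.0695,0.4],[0.014,0.135,0.023,-0.0695,0.4],[0,0.136,0.023,-0.0695,0.4],[0,0,0,0,0.4]]]'|grep -vE 'force'
python3 go.py .5015 -.371 .004 -16.2 0.4
python3 - <<'E'
from fit import *
o=telemetry.get_obs(); s=snapshot('wrist'); save(s,'w2.png')
m,d=mask(s,'spatula',(.514,-.3745,-.28),o); print(d,fit([(s,o,m)],'spatula',(.514,-.3745,-.28),True))
E
```

```text
clock: 22.12
tool_pos: [0.4991, -0.3739, 0.304]
orientation: [180.0, 0.1, -15.9]
opening: 0.036
t 22.12 n 5 dw -0.3 j1,j6 [-18.92627409  93.00235359]
[0.002,-0.003,0.122,0.0006,0.4],
[0.001,-0.003,0.122,0.0006,0.4],
[0.001,-0.003,0.122,0.0006,0.4],
[0.001,-0.003,0.122,0.0006,0.4],
[0.001,-0.003,0.122,0.0006,0.4],
52.78202485758212 (array([ 0.514187  , -0.37432503, -0.2848228 ]), np.float64(0.0641293013555787))
```

View pics/w2.png

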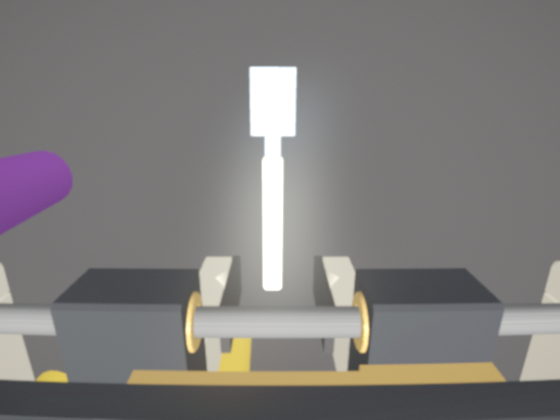

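The wrist view shows the handle centred between the fingers along column 272, with the blade at (272,100). Purple is well clear at the left, so I can descend.

```bash
python3 -m creep '[[[0.001,-0.003,0.12,0,0.4],[0.001,-0.003,0.14,0,0.4],[0.001,-0.003,0.14,0,0.4],[0.001,-0.003,0.1,0,0.4],[0,0,0.06,0,0.4],[0,0,0.03,0,0.4],[0,0,0,0,0.4]]]'
python3 go.py .5015 -.371 .004 -16.2 0.4
```

```text
clock: 22.8
tool_pos: [0.5029, -0.3682, 0.1866]
orientation: [-180.0, 0.1, -16.2]
force: [0.2, -0.0, 0.6]
opening: 0.0352
gripper_force: 0.0
t 22.8 n 1 dw 0.0 j1,j6 [-18.2871166   92.08408315]
[-0.003,0.015,0.023,-0,0.4],
```

```bash
python3 -m creep '[[[0,0.01,0.012,0,0.4],[0,0,0.008,0,0.4],[0,0,0,0,0.1],[0,0,0,0,0.1],[0,0,0,0,0.1],[0,0,0,0,0.1],[0,0,0,0,0.1]]]'
python3 -m creep '[[[0,0,0,0,0.1],[0,0,0,0,0.1]]]'
```

```text
clock: 23.38
tool_pos: [0.5024, -0.3707, 0.1841]
orientation: [180.0, -0.0, -16.2]
force: [-1.4, 0.6, 3.7]
opening: 0.0156
gripper_force: 30.0
clock: 23.55
tool_pos: [0.5024, -0.3707, 0.184]
orientation: [180.0, -0.0, -16.2]
force: [-1.2, 0.7, 6.0]
opening: 0.0156
gripper_force: 30.0
```

```bash
python3 -m creep '[[[0,0,-0.03,0,0.1],[0,0,-0.1,0,0.1],[0,0,-0.15,0,0.1],[0,0,-0.15,0,0.1],[0,0,-0.15,0,0.1],[0,0,-0.1,0,0.1],[0,0,-0.04,0,0.1]]]'
python3 go.py .4524 .2104 .15 -106 0.1
```

```text
clock: 24.13
tool_pos: [0.5028, -0.3709, 0.3314]
orientation: [180.0, -0.3, -16.2]
force: [0.4, -0.1, -0.2]
opening: 0.0159
gripper_force: 30.0
t 24.13 n 20 dw -89.8 j1,j6 [-18.53154503  92.32378316]
[-0.053,-0.136,0.001,0.0499,0.1],
[-0.063,-0.132,0.001,0.0499,0.1],
[-0.073,-0.126,0.001,0.0499,0.1],
[-0.083,-0.12,0.001,0.0499,0.1],
[-0.092,-0.113,0.001,0.0499,0.1],
[-0.101,-0.106,0.001,0.0499,0.1],
[-0.109,-0.097,0.001,0.0499,0.1],
[-0.116,-0.089,0.001,0.0499,0.1],
[-0.122,-0.079,0.001,0.0499,0.1],
[-0.128,-0.069,0.001,0.0499,0.1],
[-0.133,-0.059,0.001,0.0499,0.1],
[-0.138,-0.049,0.001,0.0499,0.1],
[-0.141,-0.038,0.001,0.0499,0.1],
[-0.143,-0.027,0.001,0.0499,0.1],
[-0.145,-0.015,0.001,0.0499,0.1],
[-0.146,-0.004,0.001,0.0499,0.1],
[-0.146,0.008,0.001,0.0499,0.1],
[-0.145,0.019,0.001,0.0499,0.1],
[-0.143,0.03,0.001,0.0499,0.1],
[-0.14,0.041,0.001,0.0499,0.1],
```

```bash
python3 -m creep '[[[-0.053,-0.136,0,0.05,0.1],[-0.063,-0.132,0,0.05,0.1],[-0.073,-0.126,0,0.05,0.1],[-0.083,-0.12,0,0.05,0.1],[-0.092,-0.113,0,0.05,0.1],[-0.101,-0.106,0,0.05,0.1],[-0.109,-0.097,0,0.05,0.1],[-0.116,-0.089,0,0.05,0.1]]]'|grep -E 'pos|ori'
python3 -m creep '[[[-0.122,-0.079,0,0.05,0.1],[-0.128,-0.069,0,0.05,0.1],[-0.133,-0.059,0,0.05,0.1],[-0.138,-0.049,0,0.05,0.1],[-0.141,-0.038,0,0.05,0.1],[-0.143,-0.027,0,0.05,0.1],[-0.145,-0.015,0,0.05,0.1],[-0.146,-0.004,0,0.05,0.1]]]'|grep -E 'pos|ori'
python3 -m creep '[[[-0.146,0.008,0,0.05,0.1],[-0.145,0.019,0,0.05,0.1],[-0.143,0.03,0,0.05,0.1],[-0.14,0.041,0,0.048,0.1],[0,0,0,0,0.1],[0,0,0,0,0.1]]]'
python3 - <<'E'
from fit import *
s=[snapshot(n) for n in('scene','side')]
save(None,'sp.png',np.hstack([cv2.resize(s[0]['frame'][150:370,290:510],(400,400)),cv2.resize(s[1]['frame'][130:350,100:320],(400,400))]))
V=[(t,None)+mask(t,'basket',(.502,.22)) for t in s]; print(fit(V,'basket',(.502,.22,-.28),True))
E
python3 go.py .4524 .2104 .03 -106 0.1
```

```text
tool_pos: [0.4813, -0.1366, 0.3267]
orientation: [179.9, 0.1, -52.5]
tool_pos: [0.4618, 0.0957, 0.3269]
orientation: [179.9, -0.0, -88.4]
clock: 25.97
tool_pos: [0.4525, 0.2121, 0.3266]
orientation: [179.9, -0.1, -105.9]
force: [-0.2, -0.8, -0.6]
opening: 0.0157
gripper_force: 30.0
(array([ 0.50206966,  0.21994737, -0.28259393]), np.float64(0.1770543956369725))
t 26.17 n 4 dw 0.0 j1,j6 [ 47.48169874 -63.5253265 ]
[-0,0.001,0.149,-0.0001,0.1],
[-0,0.001,0.149,-0.0001,0.1],
[-0,0.001,0.149,-0.0001,0.1],
[-0,0.001,0.149,-0.0001,0.1],
```

View pics/sp.png

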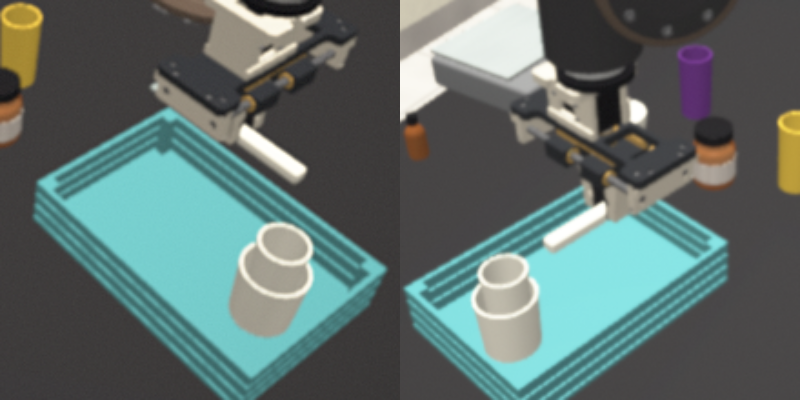

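The spatula is held level along the basket's long side, with the handle end at (300,170) left, clear of the nested beakers. I'll lower it.

```bash
python3 -m creep '[[[0,0,0.1,0,0.1],[0,0,0.13,0,0.1],[0,0,0.13,0,0.1],[0,0,0.13,0,0.1],[0,0,0.08,0,0.1],[0,0,0.04,0,0.1],[0,0,0.01,0,0.1],[0,0,0,0,0.1]]]'
python3 -m creep '[[[0,0,0.01,0,0.1],[0,0,0.01,0,0.1],[0,0,0.01,0,0.1],[0,0,0,0,0.1]]]'
```

```text
clock: 26.83
tool_pos: [0.4532, 0.2106, 0.2035]
orientation: [180.0, -0.0, -106.1]
force: [0.7, -0.4, -0.1]
opening: 0.0159
gripper_force: 30.0
clock: 27.17
tool_pos: [0.453, 0.211, 0.1978]
orientation: [-180.0, 0.0, -106.0]
force: [0.4, -0.0, -0.1]
opening: 0.0155
gripper_force: 30.0
```

```bash
python3 -m creep '[[[0,0,0.01,0,0.1],[0,0,0.01,0,0.1],[0,0,0.005,0,0.1],[0,0,0.005,0,0.1],[0,0,0,0,0.1]]]'|grep -E 'pos|force'
python3 -m creep '[[[0,0,0.005,0,0.1],[0,0,0.005,0,0.1],[0,0,0,0,0.1]]]'|grep -E 'pos|force'
```

```text
tool_pos: [0.4529, 0.2109, 0.1912]
force: [-0.2, -0.5, -0.2]
gripper_force: 30.0
tool_pos: [0.453, 0.2111, 0.19]
force: [-3.1, -0.4, 7.0]
gripper_force: 30.0
```

Contact is made. I'll release with a limited opening, rise, and back off.

```bash
python3 -m creep '[[[0,0,0,0,0.35],[0,0,0,0,0.35],[0,0,0,0,0.35],[0,0,0,0,0.35],[0,0,-0.03,0,0.35],[0,0,-0.08,0,0.35],[0,0,-0.12,0,0.35],[0,0,-0.15,0,0.35]]]'|grep -vE 'ori'
python3 -m creep '[[[0,0,-0.15,0,0.35],[0,0,-0.15,0,0.35],[0.1,0,-0.1,0,0.35],[0.15,0,-0.1,0,0.35],[0.15,0,0,0,0.35],[0.15,0,0,0,0.35],[0.15,0,0,0,0.35],[0.1,0,0,0,0.35]]]'|grep -vE 'ori'
python3 -m creep '[[[0.1,0,0,0,0.35],[0.1,0,0,0,0.35],[0.1,0,0,0,0.35],[0,0,0,0,0.35]]]'|grep pos
python3 - <<'E'
from fit import *
np.set_printoptions(precision=4,suppress=True)
s=[snapshot(n) for n in('scene','side')]
save(None,'end.png',np.hstack([cv2.resize(s[0]['frame'][110:370,220:480],(400,400)),cv2.resize(s[1]['frame'][130:350,100:320],(400,400))]))
b=None
for q,p,y in(('basket',(.502,.22,-.28,0),1),('spatula',(.456,.181,-1.85,.006),1),('amber_jar',(.472,-.061,0,0),0),('cream_jar',(.6255,-.077,0,0),0)):
    V=[(t,None)+mask(t,q,p) for t in s]; print(q,fit(V,q,p,bool(y)))
E
```

```text
clock: 28.5
tool_pos: [0.4524, 0.2105, 0.2653]
force: [0.6, 0.8, 0.0]
opening: 0.0309
gripper_force: 0.0
clock: 29.17
tool_pos: [0.4074, 0.0551, 0.366]
force: [0.4, 0.2, 0.4]
opening: 0.0304
gripper_force: 0.0
tool_pos: [0.3907, -0.0027, 0.3657]
basket (array([ 0.5024,  0.2197, -0.2828]), np.float64(0.1886057957188716))
spatula (array([ 0.4507,  0.201 , -1.8588]), np.float64(0.27001060700672164))
amber_jar (array([ 0.4728, -0.0609]), np.float64(0.1017133597236558))
cream_jar (array([ 0.6252, -0.0772]), np.float64(0.11714063027060373))
```

View pics/end.png

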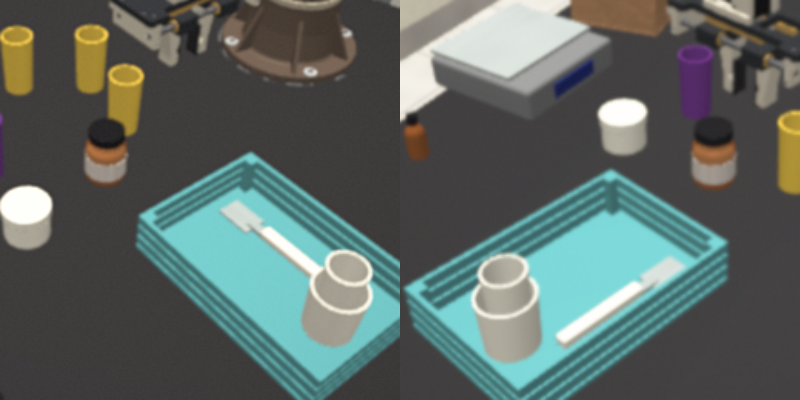

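The last picture shows the spatula flat on the basket floor from (240,215) to about (315,270) left, and from (665,270) to (565,340) right. The beakers are nested upright and both jars are where they were, so I'll hand the job in.

```bash
python3 -c "
from plant import workorder
print(workorder.close_job())"
```

```text
the job is handed in; nothing more can be done
None
```

I packed the basket and handed the job in at about 30 s of 70 s: beakers nested upright, spatula flat beside them, jars unmoved in the last pictures, and the purple beaker moved aside to reach the spatula; no verdict was shown.

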